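# Raise the bar and slide the bangle stand into its display bay

### The job

Open the display bay on the stall: push its red-and-white counterweighted bar up past the balance point so that it stays raised by itself. Then push the bangle stand along the table into the bay until it is fully home against the back board. Slide the stand, do not lift or tip it, and leave the other goods where they are.

Things in the scene. Friction and masses are not known exactly. Their poses are not given: they have to be found in the camera images.
- station: the display bay with its barrier, fixed to the table: a three-sided wooden bay open towards its own -y. Origin on the table, mid-opening, straight below the closed bar; x runs along the closed bar from knob to pivot, y into the bay, z up. Offsets here are in mm in these axes. Grey base plate and two pivot cheeks (95 high) at x = 120 to 244, y = -38 to 38
- bar (a joint): angle of the bar in rad: 0 = closed, where it slopes up towards the knob by 0.12; grows as the knob end is pushed up; stop at 1.36, nearly upright (1.48 above level). Below about 0.6 it falls back to 0; from above about 0.8 it swings on by itself to the stop and stays there. Pushing it up at the knob takes under 3 N
- bar_pivot (a point): hinge point on the bar's centre line, at (135, 0, 68) in station axes; the hinge axis is the station's y. The bar is a round red-and-white rod, 14 in diameter, running 240 from here to the knob and sloping up towards the knob by 0.12 rad when closed; free space below it and beyond the knob
- bar_knob (a point): centre of the red ball, 24 in diameter, at the free end of the bar, 240 from the pivot; closed it is at (-103, 0, 97) in station axes; moves with the bar
- guard (a point): top centre of the clear guard over the brass counterweight, behind the pivot; it is fixed and spans x = 152 to 244, y = -28 to 28 in station axes, up to 139 high
- stand: bangle stand, one loose piece of 0.35 to 0.7 kg in front of the opening: dark wooden foot 120 (x) x 110 (y) x 35 high with vertical faces and corners rounded by 12, and centred on it a padded roll along x with coloured bangles fixed on it, 112 long, 52 thick, top 87 above the table. Origin: centre of the underside; axes nearly parallel to the station's. Too tall to pass under the closed bar
- bay_home (a point): where the stand's origin lies on the table when fully home, its far side against the back board (100 high, face at y = 145): (0, 90, 0) in station axes, axes as the station. Guides 28 high have inner faces at x = -65 and 65 from y = 48 to the back; towards the opening they flare out to about x = -85 and 85 at y = -16
- bangles: bystander: a short stack of orange bangles, 72 across, 36 high, standing loose beside the stand, on the pivot side; origin at the centre of its underside; sizes in mm
- jar: bystander: an amber jar with brass cap, 56 across, 70 high, loose, just outside the bay's far guide; origin at the centre of its underside; sizes in mm
- comb_cup: bystander: a wooden cup full of combs, 80 across, 170 high over the combs, loose, to the left; origin at the centre of its underside; sizes in mm
- comb_cup2: bystander: a terracotta cup full of combs, 80 across, 170 high over the combs, loose, to the right; origin at the centre of its underside; sizes in mm
- comb: bystander: a dark comb lying flat, 150 x 36 x 8, loose, to the left; origin at the centre of its underside; sizes in mm
- bowl: bystander: a wooden bowl, 120 across, 45 high, loose, to the right; origin at the centre of its underside; sizes in mm
- bracelet: bystander: a green bracelet lying flat, 70 across, 14 high, loose, to the right; origin at the centre of its underside; sizes in mm
Not all that is in view belongs to the job. What is shaped like the stand but pink is not meant.

How it is judged (in metres and radians):
On the way, in this order (a step that is already met when the one before it is completed fails the run):
1. the bar is up against its stop while the stand is still outside the bay (value of joint bar above 1.25 rad and y of stand in the frame of bay_home below -0.1 m), for 0.3 s.
2. the stand is fully home in the bay (y of stand in the frame of bay_home between -0.007 and 0.006 m and x of stand in the frame of bay_home between -0.008 and 0.008 m and angle between the x axis of stand and the x axis of bay_home, either way round below 0.1 rad and angle between stand's own z axis and vertical below 0.05 rad), for 0.2 s.
At the end, for the whole second after the job is handed in: the bar stands raised at its stop (over 1.25 rad) and at rest, and the stand stands at rest in the bay, within 7 mm of the back board and 8 mm of the middle, square to within 0.1 rad (all of step 2 and value of joint bar above 1.25 rad and velocity of joint bar between -0.1 and 0.1 rad/s and linear speed of stand below 0.02 m/s); the robot touches nothing.
It fails at once if the stand is lifted more than 15 mm (height (world z) of stand above 0.015 m).
It fails at once if the stand is tipped by more than 0.3 rad (angle between stand's own z axis and vertical above 0.3 rad).
It fails at once if other goods are moved by more than 30 mm (distance of any of bangles, jar, comb_cup, comb_cup2, comb, bowl, bracelet from where it was at the start of the episode above 0.03 m).
It also fails if it takes over 67 s, if anything falls off the work surface, if the arm or the gripper's body presses on something with over 40 N, if the wrist force passes 120 N, or if a joint passes its speed limit or range.

### The arm

A 7-joint arm with a two-finger parallel gripper is mounted at the origin on the work surface. World frame = base frame: x ahead of the robot, y to its left, z up, the work surface at z = 0. Lengths are in m, angles in degrees, forces in N, time in s.
With the tool pointing down it reaches from about 0.425 to 0.95 m from the base axis. Payload 16.7 kg.
Tool frame: the origin (TCP) lies midway between the tips of the shut fingers; the grasp point (between the pads) lies 19 mm behind it (r.grip_depth is the distance from the TCP to the grasp point, in m); z points along the fingers, y is the line along which they close (so a half turn about z gives the same grasp; the last joint's range is limited). The gripper opens to 94 mm and grips with 3 to 60 N. Pads are 16 mm wide; open, the fingers measure 119 mm over their backs; the gripper's body (75 mm by 177 mm) begins 78 mm behind the grasp point.
Start: joints at [-75.487, 24.414, 4.234, 92.017, -1.954, 63.644, -3.845], TCP at [0.265, 0.621, 0.205] pointing down, gripper open.
Joint ranges: [-163.25, 163.25], [-28.42, 122.38], [-70.27, 78.77], [12.13, 141.07], [-58.53, 238.53], [9.26, 117.41], [-156.51, 156.51]. Speed limits (degrees/s): [108.29, 108.29, 136.94, 136.94, 172.46, 172.46, 172.46].

### API

Orientations are given as a 3x3 rotation matrix whose columns are the frame's x, y, z axes.
In Python, from station import readout, cams, r gives the robot as it stands.
- The arm moves only by the tool jog_arm, never from a script. Its argument "plan" is text: rows parted by semicolons, each of 7 numbers parted by spaces: the turn, a rotation vector about the tool's x, y, z in degrees, then the shift along the tool's x, y, z in m, then the opening, from -1 (shut) to 1 (fully open), so that 0 is half open. A call has 1 to 8 rows; each row is the pose to reach, as a shift and turn from the pose commanded when the call began, along the tool's axes at that moment; what a row does not reach only later rows make up. A row lasts 1/12 s, in which the tool goes at most 41.7 mm and 7.16 degrees, less where a joint would pass 70% of its speed; a pose out of reach is approached as far as the arm can. A call with a gripper value outside its range is refused whole. The fingers move at their own pace and stop on an object; "newtons" is the grip in N (left out, the last holds). Time passes only in rows, so rows that repeat a pose let the fingers close. It gives the time, the measured TCP pose, the force, the opening and the grip force at its end, in the units of the state.
- readout.state(): the state, without advancing time (a new reading comes with each control period).
- cams.capture(name): name is "scene" or "top" or "wrist"; returns the picture (400x640x3 uint8, red, green, blue); there is no depth.
- cams.calibration(name): a dict with "fov_y" (degrees; the focal length in pixels is half the picture's height over the tangent of half this angle, whatever the lens; pixels are square), "cx", "cy" (the principal point, pixels), "extrinsics" (4x4, takes a point from world to camera coordinates); the wrist camera has in their place "hand_eye" (4x4, takes a point from camera to tool coordinates, whose origin is the TCP and whose axes are the flange's). Camera axes: x right, y up, looking along -z (the intrinsics and any distortion apply to the point x, -y, -z); pixel columns grow to the right and rows downward; lengths in m; the calibration is good to about 2 mm. A picture is of the moment at which its call begins: read the wrist's pose just before it. calibration takes no time and is no camera call.
- r.close_job(): hands the job in; it is judged then, once.
The state is a dict: "t": time; "joint_pos": joint angles; "qvel": joint speeds; "joint_efforts": joint torques, N m; "eef_pos": TCP position; "ee_rot": TCP orientation; "ft_force": force on the tool from outside, world axes, zero at the start; "moment": the same for the moment, N m; "opening": finger opening in m; "finger_force": force on a finger pad.
Only numpy, scipy, OpenCV 4.12 (cv2) and the standard library are available. Lean on these libraries where they do the work, as an engineer would, in place of code of your own. Each camera call takes 0.05 s, during which the arm holds its last target. There are 200 camera calls.

## Working session

There is one attempt and no reset: what is moved stays moved. The work goes in short steps, Python scripts to look and compute and a tool call to move; the robot and the scene stay as the last step left them, time stands still between calls to the robot, and variables do not carry over. Pictures are saved under pics/ and viewed, at most 10 in all, crops included, and the job is handed in when it is done.

Besides the shell and the picture viewer there is one more tool, called after "Emit:" as name(argument=value, ...) on one line, values as JSON. jog_arm: Moves the arm, as the interface text tells. Its arguments: {"type":"object","properties":{"plan":{"type":"string"},"newtons":{"type":"number"}},"required":["plan"]}

```bash
ls; mkdir -p pics; python3 - <<'E'
from station import readout,cams,r
import cv2,numpy as np
np.set_printoptions(precision=4,suppress=True)
s=readout.state();print(s)
for n in("scene","top"):
    im=cams.capture(n);cv2.imwrite(f"pics/{n}0.png",im[:,:,::-1]);print(n,cams.calibration(n))
print(cams.calibration("wrist"))
E
```

```text
pics
{'t': 0.0, 'joint_pos': array([-75.4879,  24.4502,   4.2326,  92.0498,  -1.9551,  63.6436,
        -3.8447]), 'qvel': array([-0.0303, -0.0301, -0.1123, -0.0182, -0.0602, -0.0174, -0.0765]), 'joint_efforts': array([  0.0004, -93.5823,   3.6676, -45.4193,  -0.0487,   0.0204,
         0.0001]), 'eef_pos': array([0.2645, 0.6206, 0.2048]), 'ee_rot': array([[-0.9199,  0.392 , -0.0004],
       [ 0.392 ,  0.9199, -0.0012],
       [-0.0001, -0.0012, -1.    ]]), 'ft_force': array([-0.7284, -0.0677,  0.0304]), 'moment': array([-0.0017, -0.0413,  0.0239]), 'finger_force': 0.0, 'opening': 0.09391761290632614}
scene {'fov_y': 52.11090693857187, 'cx': 313.64905335425806, 'cy': 202.16637681969007, 'extrinsics': array([[ 0.8132,  0.5818,  0.0158, -0.4376],
       [-0.4973,  0.6804,  0.5382,  0.2587],
       [ 0.3024, -0.4455,  0.8427, -1.4679],
       [ 0.    ,  0.    ,  0.    ,  1.    ]])}
top {'fov_y': 50.39124081851048, 'cx': 322.34176455892106, 'cy': 201.41085345059858, 'extrinsics': array([[ 0.03  , -0.9995,  0.0041, -0.0445],
       [ 0.9821,  0.0303,  0.1861, -0.6009],
       [-0.1861, -0.0016,  0.9825, -1.192 ],
       [ 0.    ,  0.    ,  0.    ,  1.    ]])}
{'fov_y': 58.25581679314194, 'cx': 319.02918773709854, 'cy': 197.53361524258074, 'hand_eye': array([[-0.0009,  0.9591,  0.2829,  0.0826],
       [ 1.    ,  0.001 , -0.0001, -0.0004],
       [-0.0004,  0.2829, -0.9591, -0.1797],
       [ 0.    ,  0.    ,  0.    ,  1.    ]])}
```

View pics/top0.png

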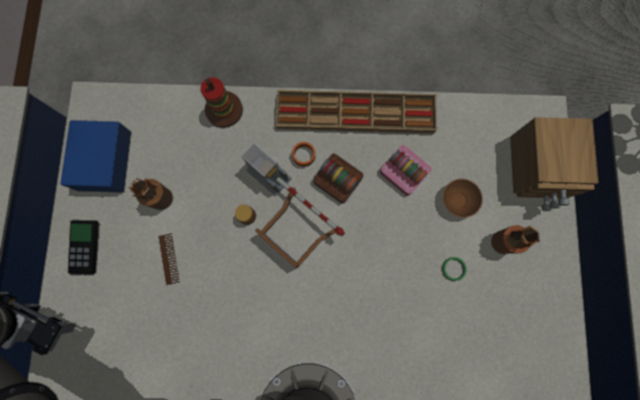

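View pics/scene0.png

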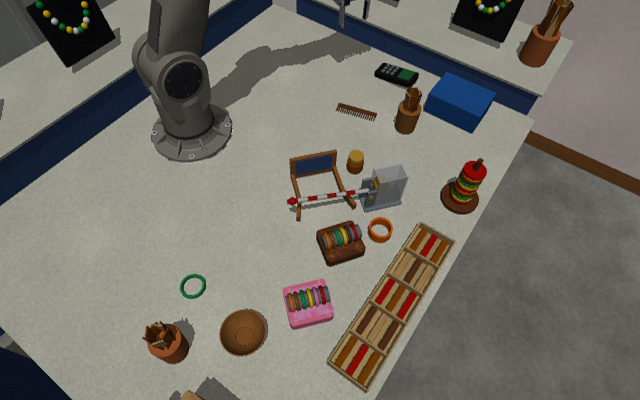

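Candidates for the stand are the brown-footed piece at top (338,177) / scene (341,243) and the pink piece at top (405,170) / scene (308,303). The brown one fits: dark wooden foot, in front of the opening, with the orange bangles beside it on the pivot side. I'll confirm it in a crop and measure.

```bash
cat > h.py <<'E'
import numpy as np,cv2
from station import readout,cams,r
np.set_printoptions(precision=4,suppress=True)
def cam(n,s=None):
    c=cams.calibration(n);f=200/np.tan(np.radians(c["fov_y"]/2))
    if n=="wrist":
        T=np.eye(4);T[:3,:3]=s["ee_rot"];T[:3,3]=s["eef_pos"];M=T@c["hand_eye"]
    else: M=np.linalg.inv(c["extrinsics"])
    return M,f,c["cx"],c["cy"]
def ray(C,u,v):
    M,f,cx,cy=C
    return M[:3,3],M[:3,:3]@np.array([(u-cx)/f,-(v-cy)/f,-1.])
def plane(C,u,v,z):
    o,d=ray(C,u,v);return o+d*(z-o[2])/d[2]
def proj(C,p):
    M,f,cx,cy=C;q=M[:3,:3].T@(np.asarray(p)-M[:3,3]);return np.array([cx+f*q[0]/-q[2],cy-f*q[1]/-q[2]])
def tri(*rs):
    A=0;b=0
    for o,d in rs:
        d=d/np.linalg.norm(d);P=np.eye(3)-np.outer(d,d);A=A+P;b=b+P@o
    p=np.linalg.solve(A,b);return p,[np.linalg.norm((np.eye(3)-np.outer(d,d)/(d@d))@(p-o)) for o,d in rs]
def red(im):
    h=cv2.cvtColor(im,cv2.COLOR_RGB2HSV);return (((h[...,0]<6)|(h[...,0]>174))&(h[...,1]>170)&(h[...,2]>90)).astype(np.uint8)
def blobs(m,box,amin=6):
    x0,y0,x1,y1=box;n,l,st,c=cv2.connectedComponentsWithStats(m[y0:y1,x0:x1]);return [(c[i]+[x0,y0],st[i,4]) for i in range(1,n) if st[i,4]>=amin]
E
python3 - <<'E'
from h import *
T=cv2.imread("pics/top0.png");S=cv2.imread("pics/scene0.png")
a=cv2.resize(T[140:280,230:430],(800,560),interpolation=cv2.INTER_CUBIC)
b=S[140:340,270:470]
cv2.imwrite("pics/cropT.png",a);cv2.imwrite("pics/cropS.png",cv2.resize(b,(600,600),interpolation=cv2.INTER_CUBIC))
for n,I,box in(("top",T,(270,180,350,245)),("scene",S,(280,180,375,215))):
    print(n)
    for c,A in blobs(red(I[:,:,::-1].copy()),box):print(c,A,plane(cam(n),*c,.08))
kT=ray(cam("top"),340,231);kS=ray(cam("scene"),292.5,202);print(tri(kT,kS))
for n,u,v in(("top",338,177),("scene",341,243)):print(plane(cam(n),u,v,.06))
E
```

```text
top
[292.4167 190.5833] 12 [0.6267 0.0613 0.08  ]
[306.8333 203.1667] 6 [0.591  0.0183 0.08  ]
[323.    216.875] 8 [ 0.5525 -0.0294  0.08  ]
[339.7895 231.0526] 19 [ 0.5133 -0.0784  0.08  ]
scene
[349.931  192.1724] 29 [0.6284 0.0602 0.08  ]
[331.4 194.9] 30 [0.5887 0.0189 0.08  ]
[312.0625 197.7188] 32 [ 0.5477 -0.0237  0.08  ]
[292.22 200.72] 50 [ 0.5062 -0.0672  0.08  ]
(array([ 0.5132, -0.0773,  0.0917]), [np.float64(0.0016820678975317197), np.float64(0.0016820678975317774)])
[ 0.6762 -0.0703  0.06  ]
[ 0.6969 -0.0895  0.06  ]
```

View pics/cropT.png

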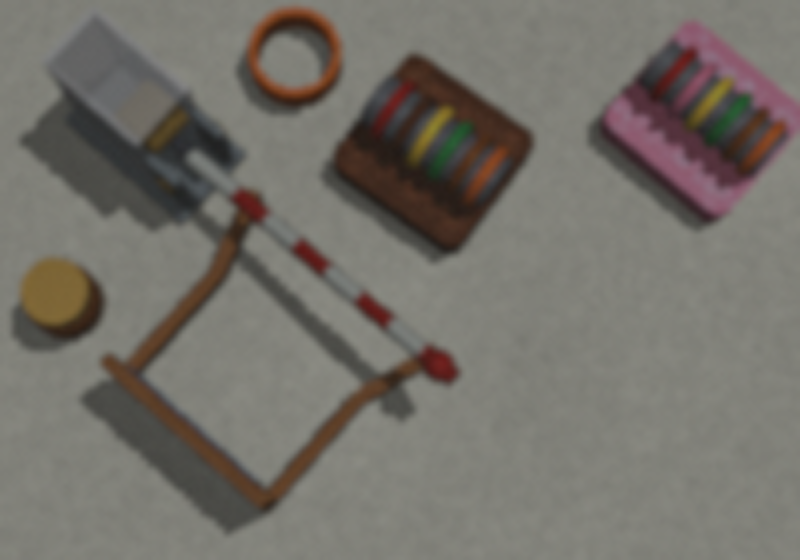

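View pics/cropS.png

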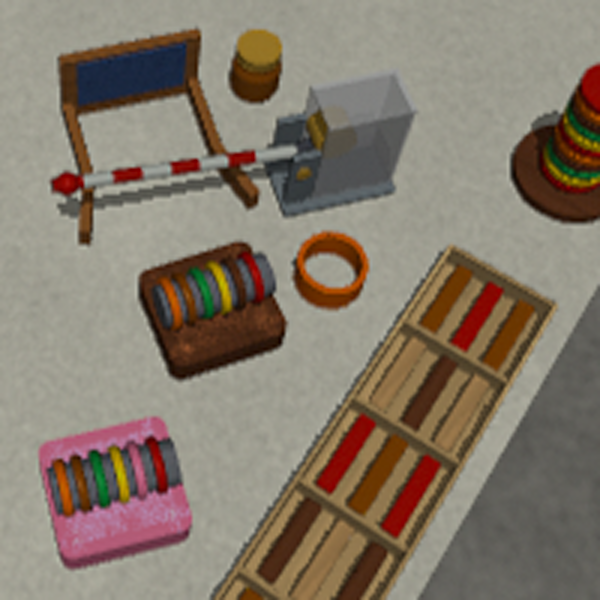

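The top crop shows the brown stand at about (338,178) and the knob at (340,231). The pivot cheeks are near (280,182), the back board runs from (257,230) to (297,265), and the orange bangles are at (304,153). The scene crop agrees, and the pink piece is the decoy. Next I'll compute the station frame and stand pose.

```bash
cat > st.py <<'E'
from h import *
E
python3 - <<'E'
from h import *
T=cv2.imread("pics/top0.png")[:,:,::-1].copy();S=cv2.imread("pics/scene0.png")[:,:,::-1].copy()
ct,cs=cam("top"),cam("scene")
bt=sorted(blobs(red(T),(270,180,350,245)),key=lambda a:a[0][0]);bs=sorted(blobs(red(S),(280,180,375,215)),key=lambda a:-a[0][0])
P=[]
for a,b in zip(bt,bs):
    p,e=tri(ray(ct,*a[0]),ray(cs,*b[0]));P.append(p);print(p,e[0])
P=np.array(P);k=P[-1]
d=np.polyfit(P[:,0],P[:,1],1);v=P[0]-P[-1];print("slope",np.arctan2(-v[2],np.hypot(*v[:2])))
x=np.array([1,d[0]])/np.hypot(1,d[0]);y=np.array([-x[1],x[0]]);print("x axis",x,"y",y)
o=k[:2]+.103*x;print("origin",o,"yaw",np.degrees(np.arctan2(x[1],x[0])))
loc=lambda w:((w[:2]-o)@x,(w[:2]-o)@y)
for n,u,v,z in(("bb left",297,265.5,.1),("bb right",257,230,.1),("jar",244,213,.07),("bangles",303.5,153,.036),("guide end",335,231,.028)):print(n,loc(plane(ct,u,v,z)))
for n,I,c,box in(("top",T,ct,(308,148,368,206)),("scene",S,cs,(312,215,370,270))):
    x0,y0,x1,y1=box;h=cv2.cvtColor(I,cv2.COLOR_RGB2HSV)[y0:y1,x0:x1]
    m=((h[...,1]>85)).astype(np.uint8);m=cv2.morphologyEx(m,cv2.MORPH_CLOSE,np.ones((5,5)))
    cn=max(cv2.findContours(m,0,cv2.CHAIN_APPROX_NONE)[0],key=cv2.contourArea).reshape(-1,2)+[x0,y0]
    w=np.array([plane(c,*q,.035 if n=="top" else .02) for q in cn])
    R=cv2.minAreaRect((w[:,:2]*1000).astype(np.float32));print(n,R,"loc",loc(np.array(R[0])/1000))
E
```

```text
[0.6275 0.0617 0.0773] 0.00027296326003861367
[0.59   0.0178 0.0828] 0.0005731411731580659
[ 0.5512 -0.0292  0.09  ] 0.0002632543656069358
[ 0.5123 -0.0767  0.097 ] 0.0014186499975041814
slope 0.108970714115792
x axis [0.6396 0.7687] y [-0.7687  0.6396]
origin [0.5781 0.0025] yaw 50.23940663279028
bb left (np.float64(-0.07886901322263219), np.float64(0.1504550419413636))
bb right (np.float64(0.07072057214920191), np.float64(0.1516721457391028))
jar (np.float64(0.13831436460261273), np.float64(0.14078960401927448))
bangles (np.float64(0.13830704885847037), np.float64(-0.11411683845630935))
guide end (np.float64(-0.09061391566656542), np.float64(0.0012665257824342087))
top ((680.7597045898438, -70.01722717285156), (115.66742706298828, 108.79608154296875), 55.388099670410156) loc (np.float64(0.009886099487383181), np.float64(-0.1252851634257113))
scene ((684.716064453125, -69.78656768798828), (125.36995697021484, 121.98944091796875), 55.56474685668945) loc (np.float64(0.012593826033239277), np.float64(-0.1281789851407807))
```

```bash
cat >> h.py <<'E'
O=np.array([.5781,.0025]);Y0=50.24
def rot(a):a=np.radians(a);return np.array([[np.cos(a),-np.sin(a)],[np.sin(a),np.cos(a)]])
def W(x,y,z):return np.r_[O+rot(Y0)@[x/1e3,y/1e3],z/1e3]
def rel(p,ydeg,s):
    "shift in present tool axes (m) and turn (deg) to TCP p, tool down, tool y at heading ydeg"
    R=s["ee_rot"];a=np.radians(ydeg);yy=np.array([np.cos(a),np.sin(a),0]);zz=np.array([0,0,-1.])
    t=np.column_stack([np.cross(yy,zz),yy,zz]);rv=cv2.Rodrigues(R.T@t)[0].ravel()
    return np.degrees(rv),R.T@(p-s["eef_pos"])
E
python3 -c "
from h import *
s=readout.state();p=W(-68.5,0,230);print(p,*rel(p,Y0-90,s))"
```

```text
[ 0.5343 -0.0502  0.23  ] [ -0.0407   0.0659 106.6808] [-0.5112 -0.5113 -0.0245]
```

Emit:
jog_arm(plan="0 0 0 0 0 -0.08 1; 0 0 0 0 0 -0.08 1; 0 0 106.7 -0.511 -0.511 -0.08 1; 0 0 106.7 -0.511 -0.511 -0.08 1; 0 0 106.7 -0.511 -0.511 -0.08 1; 0 0 106.7 -0.511 -0.511 -0.08 1; 0 0 106.7 -0.511 -0.511 -0.08 1; 0 0 106.7 -0.511 -0.511 -0.08 1")

```text
t: 0.77
eef_pos: [0.3581, 0.3869, 0.2852]
ee_rot: [[-0.4, 0.916, -0.0], [0.916, 0.4, -0.0], [0.0, -0.0, -1.0]]
ft_force: [0.6, 0.8, 1.0]
opening: 0.0936
finger_force: 0.0
```

```bash
python3 -c "
from h import *
s=readout.state();p=W(-68.5,0,230);print(s['t'],s['eef_pos'],s['joint_pos'],*rel(p,Y0-90,s))"
```

```text
0.7667 [0.3581 0.3869 0.2852] [-68.5067   6.4425  15.7355 105.8774  -1.9004  67.9525 -28.5531] [-0.0273  0.0112 63.3584] [-0.471  -0.0135  0.0552]
```

Emit:
jog_arm(plan="0 0 60 -0.46 -0.012 0 1; 0 0 60 -0.46 -0.012 0 1; 0 0 60 -0.46 -0.012 0 1; 0 0 60 -0.46 -0.012 0 1; 0 0 60 -0.46 -0.012 0 1; 0 0 60 -0.46 -0.012 0 1; 0 0 60 -0.46 -0.012 0 1; 0 0 60 -0.46 -0.012 0 1")

```text
t: 1.43
eef_pos: [0.4854, 0.0788, 0.2856]
ee_rot: [[0.555, 0.832, 0.0], [0.832, -0.555, 0.001], [0.001, -0.0, -1.0]]
ft_force: [0.8, -0.2, 0.4]
opening: 0.0938
finger_force: 0.0
```

```bash
python3 -c "
from h import *
s=readout.state();p=W(-68.5,0,230);print(s['t'],s['eef_pos'],s['joint_pos'],*rel(p,Y0-90,s))"
```

```text
1.4333 [0.4854 0.0788 0.2856] [-49.8906   2.091   34.6717 110.6593  -1.3151  67.6109 -48.4329] [-0.0116 -0.0284  6.0633] [-0.0802  0.1123  0.0555]
```

Emit:
jog_arm(plan="0 0 6 -0.08 0.112 0.02 1; 0 0 6 -0.08 0.112 0.02 1; 0 0 6 -0.08 0.112 0.02 1; 0 0 6 -0.08 0.112 0.02 1; 0 0 6 -0.08 0.112 0.02 1; 0 0 6 -0.08 0.112 0.02 1")

```text
t: 1.93
eef_pos: [0.5346, -0.0482, 0.2651]
ee_rot: [[0.636, 0.772, -0.001], [0.772, -0.636, -0.001], [-0.001, -0.0, -1.0]]
ft_force: [-0.6, 0.7, -0.7]
opening: 0.094
finger_force: 0.0
```

```bash
python3 - <<'E'
from h import *
s=readout.state();im=cams.capture("wrist");cv2.imwrite("pics/w1.png",im[:,:,::-1])
C=cam("wrist",s);print(s['eef_pos'],*rel(W(-68.5,0,73.5),Y0-90,s))
for c,A in blobs(red(im),(0,0,640,400),40):
    p=plane(C,*c,.09);q=rot(-Y0)@(p[:2]-O)*1000;print(c,A,q)
print("exp knob",proj(C,W(-103,0,97)),"pivot",proj(C,W(135,0,68)),"bb",proj(C,W(-65,145,100)))
E
```

```text
[ 0.5346 -0.0482  0.2651] [-0.0208  0.0638  0.2946] [-0.0015  0.0011  0.1916]
[604.6639  25.9815] 1080 [  73.4172 -256.2443]
[316.8446  21.186 ] 457 [76.2935  3.4997]
[448.6408  54.5323] 387 [  48.8091 -118.0368]
[316.6448  88.4887] 397 [18.3548  3.5457]
[318.9934 148.4737] 152 [-38.483    1.0884]
[582.7132 196.3623] 265 [ -86.7161 -270.5004]
[316.6584 212.7466] 442 [-105.7247    3.2452]
exp knob [319.7903 212.4579] pivot [320.9951 -44.9737] bb [172.689  176.2742]
```

View pics/w1.png

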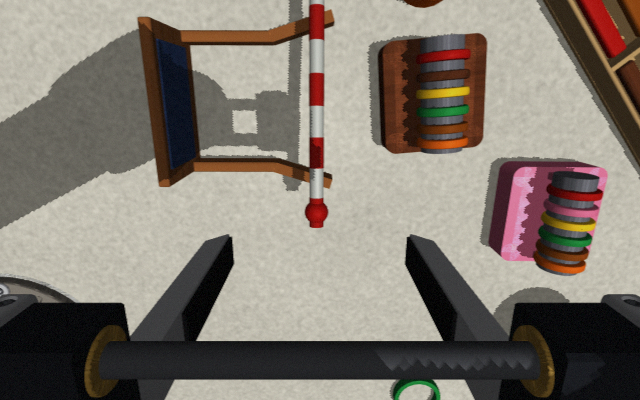

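The wrist view shows the knob at (317,212), within about 3 px of prediction, with the bar running straight up column 317. The brown stand is at (435,95) and the pink decoy at (560,215). Next I descend around the bar.

Emit:
jog_arm(plan="0 0 0.3 -0.001 -0.001 0.19 1; 0 0 0.3 -0.001 -0.001 0.19 1; 0 0 0.3 -0.001 -0.001 0.19 1; 0 0 0.3 -0.001 -0.001 0.19 1; 0 0 0.3 -0.001 -0.001 0.19 1; 0 0 0.3 -0.001 -0.001 0.19 1; 0 0 0.3 -0.001 -0.001 0.19 1; 0 0 0.3 -0.001 -0.001 0.19 1")

```text
t: 2.65
eef_pos: [0.5343, -0.047, 0.0771]
ee_rot: [[0.637, 0.771, 0.002], [0.771, -0.637, 0.0], [0.001, 0.001, -1.0]]
ft_force: [0.1, 0.4, 0.6]
opening: 0.0939
finger_force: 0.0
```

Emit:
jog_arm(plan="0 0 0 0 0 0 -0.9; 0 0 0 0 0 0 -0.9; 0 0 0 0 0 0 -0.9; 0 0 0 0 0 0 -0.9; 0 0 0 0 0 0 -0.9; 0 0 0 0 0 0 -0.9; 0 0 0 0 0 0 -0.9; 0 0 0 0 0 0 -0.9", newtons=10)

```text
t: 3.32
eef_pos: [0.5334, -0.0476, 0.0755]
ee_rot: [[0.638, 0.77, -0.0], [0.77, -0.638, -0.0], [-0.0, -0.0, -1.0]]
ft_force: [-0.9, -0.5, -0.3]
opening: 0.0442
finger_force: 0.0
```

Emit:
jog_arm(plan="0 0 0 0 0 0 -0.9; 0 0 0 0 0 0 -0.9; 0 0 0 0 0 0 -0.9; 0 0 0 0 0 0 -0.9; 0 0 0 0 0 0 -0.9; 0 0 0 0 0 0 -0.9; 0 0 0 0 0 0 -0.9; 0 0 0 0 0 0 -0.9", newtons=10)

```text
t: 3.98
eef_pos: [0.5322, -0.0467, 0.0752]
ee_rot: [[0.638, 0.77, -0.002], [0.77, -0.638, 0.001], [-0.001, -0.003, -1.0]]
ft_force: [-6.6, 5.2, 4.0]
opening: 0.0136
finger_force: 10.0
```

Emit:
jog_arm(plan="0 0 0 0.002 -0.002 -0.010 -0.9; 0 0 0 0.004 -0.002 -0.022 -0.9; 0 0 0 0.008 -0.002 -0.036 -0.9; 0 0 0 0.015 -0.002 -0.055 -0.9; 0 0 0 0.024 -0.002 -0.074 -0.9; 0 0 0 0.035 -0.002 -0.091 -0.9; 0 0 0 0.047 -0.002 -0.108 -0.9; 0 0 0 0.047 -0.002 -0.108 -0.9")

```text
t: 4.65
eef_pos: [0.5637, -0.0086, 0.1868]
ee_rot: [[0.637, 0.771, 0.003], [0.771, -0.637, 0.001], [0.002, 0.002, -1.0]]
ft_force: [-3.5, -4.2, 4.7]
opening: 0.0133
finger_force: 10.0
```

Emit:
jog_arm(plan="0 0 0 0.010 0 -0.011 -0.9; 0 0 0 0.021 0 -0.022 -0.9; 0 0 0 0.033 0 -0.032 -0.9; 0 0 0 0.046 0 -0.040 -0.9; 0 0 0 0.055 0 -0.046 -0.9; 0 0 0 0.064 0 -0.050 -0.9; 0 0 0 0.064 0 -0.050 -0.9")

```text
t: 5.23
eef_pos: [0.604, 0.04, 0.2347]
ee_rot: [[0.637, 0.771, 0.001], [0.771, -0.637, -0.0], [0.001, 0.001, -1.0]]
ft_force: [-1.6, -3.1, 10.0]
opening: 0.0136
finger_force: 9.9
```

```bash
python3 - <<'E'
from h import *
s=readout.state();print(s['joint_pos'],rot(-Y0)@(s['eef_pos'][:2]-O)*1e3)
S=cams.capture("scene");im=cams.capture("wrist")
cv2.imwrite("pics/l1.png",np.vstack([cv2.resize(S[100:300,200:520],(480,300)),cv2.resize(im,(480,300))])[:,:,::-1])
E
```

```text
[-41.0282  19.4723  39.8284 101.1992 -13.6984  64.1799 -36.4061] [45.3641  4.079 ]
```

View pics/l1.png

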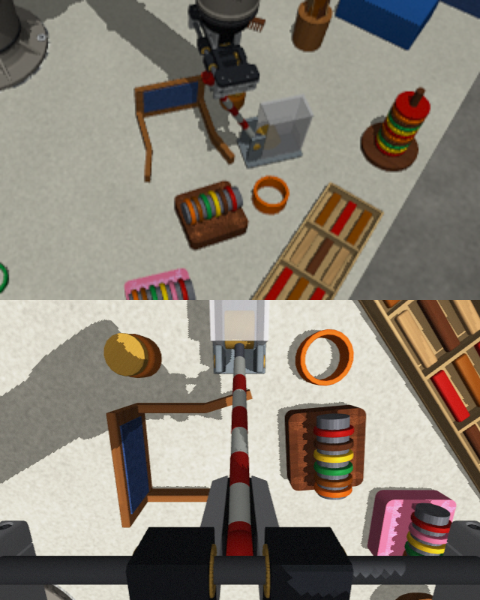

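The bar is held in the fingers at about 1.1 rad above level. I'll release it and let it swing on.

Emit:
jog_arm(plan="0 0 0 0 0 0 1; 0 0 0 0 0 0 1; 0 0 0 0 0 0 1; 0 0 0 0 0 0 1; 0 0 0 0 0 0 1; 0 0 0 0 0 0 1; 0 0 0 0 0 0 1; 0 0 0 0 0 0 1")

```text
t: 6.0
eef_pos: [0.6027, 0.0392, 0.2334]
ee_rot: [[0.638, 0.77, -0.0], [0.77, -0.638, -0.0], [-0.0, -0.0, -1.0]]
ft_force: [-0.1, 0.1, 0.1]
opening: 0.0635
finger_force: 0.0
```

```bash
python3 - <<'E'
from h import *
s=readout.state();print(s['ft_force'],s['opening'])
S=cams.capture("scene");im=cams.capture("wrist")
cv2.imwrite("pics/l2.png",np.vstack([cv2.resize(S[100:300,200:520],(480,300)),cv2.resize(im,(480,300))])[:,:,::-1])
E
```

```text
[-0.0961  0.0757  0.1046] 0.06353847050832824
```

View pics/l2.png

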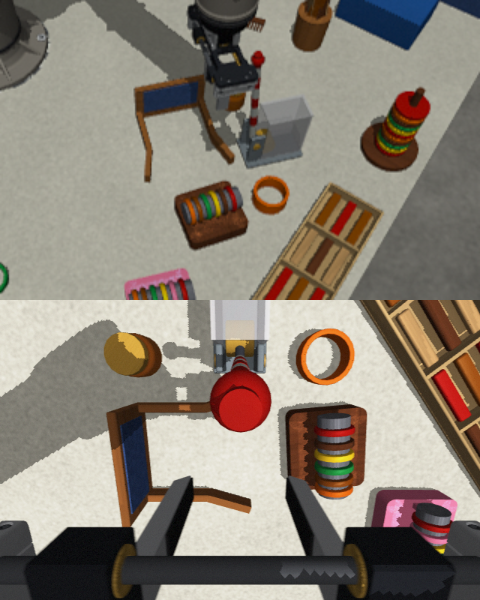

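The bar stands upright at its stop, with the knob at scene-crop (258,58), and the fingers are clear of it. Next I back off and go round to the stand's far side.

Emit:
jog_arm(plan="0 0 0 -0.04 0 0 0.2; 0 0 0 -0.08 0 0 0.2; 0 0 0 -0.12 0 -0.03 0.2; 0 0 0 -0.13 0.02 -0.07 0.2; 0 0 -10 -0.13 0.06 -0.10 0.2; 0 0 -20 -0.13 0.10 -0.10 0.2; 0 0 -30 -0.12 0.14 -0.10 0.2; 0 0 -40 -0.11 0.16 -0.10 0.2")

```text
t: 6.77
eef_pos: [0.6547, -0.1485, 0.3349]
ee_rot: [[0.219, 0.976, 0.002], [0.976, -0.219, 0.001], [0.001, 0.002, -1.0]]
ft_force: [0.6, 1.8, 1.4]
opening: 0.0563
finger_force: 0.0
```

```bash
python3 -c "
from h import *
s=readout.state();p=W(5,-235,300);print(p,s['opening'],s['joint_pos'],*rel(p,Y0,s))"
```

```text
[ 0.7619 -0.144   0.3   ] 0.05630839109658458 [-21.6908  23.0874  41.3503  84.7333 -15.4505  77.8373   7.9416] [  0.1537   0.0071 -62.9008] [0.0279 0.1035 0.0352]
```

Emit:
jog_arm(plan="0 0 -61 0.03 0.105 0.03 0.3; 0 0 -61 0.03 0.105 0.03 0.3; 0 0 -61 0.03 0.105 0.03 0.3; 0 0 -61 0.03 0.105 0.03 0.3; 0 0 -61 0.03 0.105 0.03 0.3; 0 0 -61 0.03 0.105 0.03 0.3; 0 0 -61 0.03 0.105 0.03 0.3; 0 0 -61 0.03 0.105 0.03 0.3")

```text
t: 7.43
eef_pos: [0.7627, -0.1413, 0.3031]
ee_rot: [[-0.703, 0.711, -0.0], [0.711, 0.703, -0.0], [0.0, -0.0, -1.0]]
ft_force: [-0.5, -0.0, 0.3]
opening: 0.0611
finger_force: 0.0
```

Emit:
jog_arm(plan="0 0 -4 0 0 0 0.3; 0 0 -4 0 0 0 0.3; 0 0 -4 0 0 0 0.3")

```text
t: 7.68
eef_pos: [0.7627, -0.1413, 0.3033]
ee_rot: [[-0.745, 0.667, -0.0], [0.667, 0.745, 0.0], [0.0, -0.0, -1.0]]
ft_force: [0.7, -0.2, 0.6]
opening: 0.0609
finger_force: 0.0
```

```bash
python3 - <<'E'
from h import *
s=readout.state();I=cams.capture("wrist");C=cam("wrist",s)
print(s['joint_pos'],s['opening'],*rel(W(5,-235,14),Y0,s))
L=lambda p:rot(-Y0)@(p[:2]-O)*1000
cv2.imwrite("pics/w3.png",I[:,:,::-1])
print([proj(C,W(*a)) for a in((10,-127,35),(135,-114,36),(113,0,307))])
E
```

```text
[ -9.0553  32.8938  25.3173  70.3936 -13.6581  79.5953  63.2791] 0.06085629825102518 [-0.0024 -0.0053 -2.0839] [-0.0013 -0.0025  0.2893]
[array([317.9837,  70.121 ]), array([425.0946,  53.9677]), array([ 597.734 , -372.9287])]
```

View pics/w3.png

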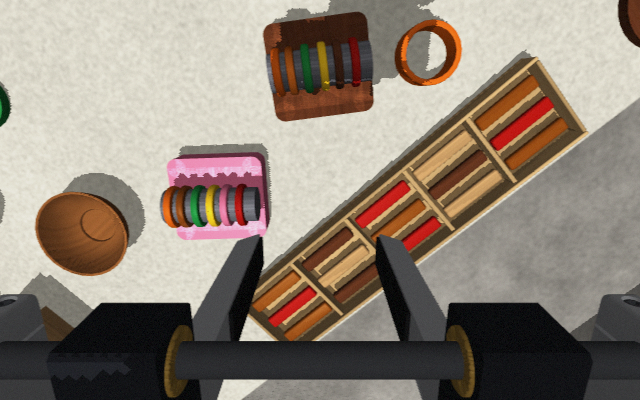

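```bash
python3 - <<'E'
from h import *
s=readout.state();C=cam("wrist",s);C=cam("wrist",s)
L=lambda u,v,z:rot(-Y0)@(plane(C,u,v,z)[:2]-O)*1000
for n,u,v,z in(("foot nearL top",279,121,.035),("foot nearR top",373,109,.035),("foot farL",265,24,.035),("foot farR",366,12,.035),("pink tr",266,157,.03),("pink br",263,237,.03),("tray corner",535,58,.02),("tray edge",405,172,.02),("tray edge",300,252,.02),("bangle bottom",428,85,.036)):print(n,L(u,v,z))
print([proj(C,W(x,y,14)) for x,y in((-35,-215),(45,-215),(5,-200))])
I=cv2.imread("pics/w3.png");h=cv2.cvtColor(I,cv2.COLOR_BGR2HSV)
m=((h[...,1]>90)&(h[...,2]<150)).astype(np.uint8)[0:135,255:385];m=cv2.morphologyEx(m,cv2.MORPH_CLOSE,np.ones((9,9)))
c=max(cv2.findContours(m,0,1)[0],key=cv2.contourArea).reshape(-1,2)+[255,0]
print(cv2.minAreaRect(np.array([L(*q,.03) for q in c],np.float32)))
E
```

```text
foot nearL top [ -39.9293 -183.9657]
foot nearR top [  75.0074 -174.0099]
foot farL [-48.3652 -75.2072]
foot farR [ 66.5936 -67.164 ]
pink tr [ -60.1428 -228.5863]
pink br [ -72.9375 -337.9491]
tray corner [ 272.2316 -122.2676]
tray edge [ 119.6895 -257.0822]
tray edge [ -24.5826 -366.7327]
bangle bottom [ 140.0555 -148.6739]
[array([286.136 , 143.8268]), array([347.4592, 141.5084]), array([316.312 , 131.0368])]
((11.54803466796875, -124.66050720214844), (120.60005950927734, 111.26925659179688), 5.106725215911865)
```

The stand is the brown piece at (320,66), measured at station (12,-125) mm, yaw +5°. The bangles are at (428,53) and the pink decoy at (215,197). Both are clear of the drop point behind the stand.

```bash
python3 -c "
from h import *
s=readout.state();print(*rel(W(11,-206,15),Y0+5,s))"
```

```text
[-0.0098 -0.0006 -7.1042] [0.0279 0.0025 0.2883]
```

Emit:
jog_arm(plan="0 0 -7.1 0.028 0.0025 0.05 0.05; 0 0 -7.1 0.028 0.0025 0.09 0.05; 0 0 -7.1 0.028 0.0025 0.13 0.05; 0 0 -7.1 0.028 0.0025 0.17 0.05; 0 0 -7.1 0.028 0.0025 0.205 0.05; 0 0 -7.1 0.028 0.0025 0.235 0.05; 0 0 -7.1 0.028 0.0025 0.26 0.05; 0 0 -7.1 0.028 0.0025 0.27 0.05")

```text
t: 8.4
eef_pos: [0.7413, -0.1202, 0.029]
ee_rot: [[-0.822, 0.569, -0.005], [0.569, 0.822, -0.0], [0.004, -0.003, -1.0]]
ft_force: [-0.1, 0.7, 1.0]
opening: 0.0493
finger_force: 0.0
```

```bash
python3 -c "
from h import *
s=readout.state();print(s['ft_force'],s['opening'],*rel(W(11,-206,15),Y0+5,s))
print(*rel(W(7,-188,15),Y0+5,s));print(s['joint_pos'])"
```

```text
[-0.0668  0.7125  0.9695] 0.049309225853772606 [-0.1681 -0.2401  0.0522] [-0.0022  0.0009  0.014 ]
[-0.1681 -0.2401  0.0522] [ 0.0161 -0.0015  0.0141]
[ -8.2645  42.64    19.3706  88.4559 -16.514   52.038   71.9312]
```

Emit:
jog_arm(plan="0 0 0 0 0 0.012 0.05; 0 0 0 0 0 0.012 0.05; 0 0 0 0.004 0 0.012 0.05; 0 0 0 0.008 0 0.012 0.05; 0 0 0 0.012 0 0.012 0.05; 0 0 0 0.016 0 0.012 0.05; 0 0 0 0.020 0 0.012 0.05; 0 0 0 0.024 0 0.012 0.05")

```text
t: 9.07
eef_pos: [0.7239, -0.107, 0.0223]
ee_rot: [[-0.823, 0.568, 0.002], [0.568, 0.823, -0.0], [-0.001, 0.001, -1.0]]
ft_force: [1.4, -1.6, 1.7]
opening: 0.0493
finger_force: 1.0
```

```bash
python3 - <<'E'
from h import *
s=readout.state();print(s['ft_force'],rot(-Y0)@(s['eef_pos'][:2]-O)*1e3,s['eef_pos'][2])
print(*rel(W(-8,-100,15),Y0,s))
I=cams.capture("wrist");cv2.imwrite("pics/w4.png",I[:,:,::-1])
E
```

```text
[ 1.3653 -1.6311  1.7252] [   9.1253 -182.1183] 0.02228512919889593
[0.0399 0.0832 5.1779] [ 0.0833 -0.0096  0.0072]
```

View pics/w4.png

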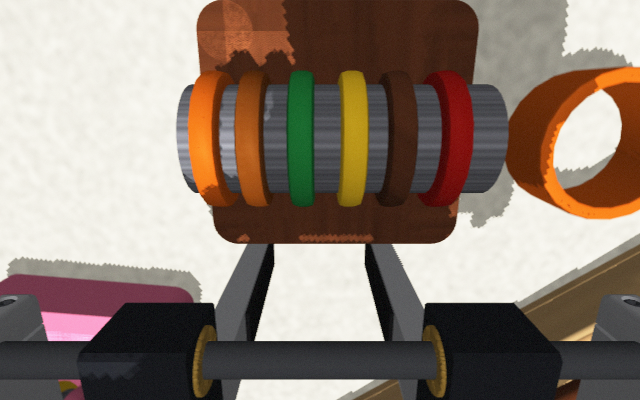

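Both fingers are flush on the foot: its near edge is at row 240 and the fingertips at columns 262 and 375. I'll push, squaring up gradually.

Emit:
jog_arm(plan="0 0 0.3 0.010 0 0.002 0.05; 0 0 0.7 0.022 0 0.004 0.05; 0 0 1.1 0.034 -0.001 0.005 0.05; 0 0 1.5 0.046 -0.001 0.005 0.05; 0 0 1.9 0.058 -0.001 0.005 0.05; 0 0 2.4 0.070 -0.001 0.005 0.05; 0 0 2.8 0.080 -0.001 0.005 0.05; 0 0 2.8 0.080 -0.001 0.005 0.05")

```text
t: 9.78
eef_pos: [0.6556, -0.0609, 0.0162]
ee_rot: [[-0.795, 0.607, -0.001], [0.607, 0.795, 0.001], [0.001, -0.0, -1.0]]
ft_force: [-0.8, -0.6, 0.3]
opening: 0.049
finger_force: 0.0
```

```bash
cat > chk.py <<'E'
from h import *
s=readout.state();print(s['t'],s['ft_force'],rot(-Y0)@(s['eef_pos'][:2]-O)*1e3,s['eef_pos'][2],np.degrees(np.arctan2(s['ee_rot'][1,1],s['ee_rot'][0,1]))-Y0)
I=cams.capture("wrist");C=cam("wrist",s)
h=cv2.cvtColor(I,cv2.COLOR_RGB2HSV)
# bangles (red, outermost; orange, outermost) as roll ends and yellow as middle
L=lambda u,v,z:rot(-Y0)@(plane(C,u,v,z)[:2]-O)*1000
for n,(a,b) in dict(yellow=(23,33),green=(50,80)).items():
    m=((h[...,0]>=a)&(h[...,0]<=b)&(h[...,1]>150)&(h[...,2]>80)).astype(np.uint8)
    B=blobs(m,(150,0,500,250),80)
    for c,A in B:print(n,c,A,L(*c,.08))
# foot near edge
g=((h[...,1]>90)&(h[...,2]<150)).astype(np.uint8)
for u in(285,320,350):
    v=np.nonzero(g[200:290,u])[0];print("edge",u,200+v.max() if len(v) else None,L(u,200+v.max(),.035) if len(v) else None)
T=cams.capture("top");cv2.imwrite("pics/c_%.2f.png"%s['t'],np.hstack([I[:,:,::-1],cv2.resize(T[120:280,230:390],(400,400))[:,:,::-1]]))
E
python3 chk.py
```

```text
9.7833 [-0.7557 -0.5567  0.2892] [   0.8132 -100.126 ] 0.0162376136528374 2.412116386440566
yellow [354.2413 133.4965] 3585 [  8.849  -30.1962]
green [297.6551 130.268 ] 2989 [ -9.2803 -29.9204]
edge 285 244 [-16.5503 -89.395 ]
edge 320 244 [  0.4481 -88.6957]
edge 350 244 [ 15.0183 -88.0962]
```

Emit:
jog_arm(plan="0 0 0.4 0.010 0 0 0.05; 0 0 0.8 0.022 0 0 0.05; 0 0 1.2 0.034 0 0 0.05; 0 0 1.6 0.046 -0.001 0 0.05; 0 0 2.0 0.058 -0.001 0 0.05; 0 0 2.4 0.070 -0.0015 0 0.05; 0 0 2.4 0.080 -0.002 0 0.05; 0 0 2.4 0.080 -0.002 0 0.05")

```text
t: 10.55
eef_pos: [0.5905, -0.0138, 0.0163]
ee_rot: [[-0.769, 0.639, -0.001], [0.639, 0.769, 0.001], [0.001, -0.0, -1.0]]
ft_force: [0.5, -0.1, 0.6]
opening: 0.0494
finger_force: 0.0
```

```bash
python3 chk.py; ls pics
```

```text
10.55 [ 0.4647 -0.0744  0.5589] [ -4.5384 -19.9603] 0.016261563564235446 0.06599093359314878
yellow [354.9434 133.4332] 3553 [ 6.6008 49.5909]
green [298.3162 130.0457] 2979 [-11.517   50.6585]
edge 285 244 [-21.4369  -8.5496]
edge 320 244 [-4.4215 -8.5454]
edge 350 244 [10.1629 -8.5418]
c_10.55.png
c_9.78.png
cropS.png
cropT.png
l1.png
l2.png
scene0.png
top0.png
w1.png
w3.png
w4.png
```

Emit:
jog_arm(plan="0 0 0 0.008 0 0 0.05; 0 0 0 0.016 -0.0005 0 0.05; 0 0 0 0.023 -0.001 0 0.05; 0 0 0 0.029 -0.001 0 0.05; 0 0 0 0.034 -0.001 0 0.05; 0 0 0 0.038 -0.001 0 0.05; 0 0 0 0.038 -0.001 0 0.05")

```text
t: 11.23
eef_pos: [0.5619, 0.0088, 0.0163]
ee_rot: [[-0.769, 0.639, -0.001], [0.639, 0.769, 0.0], [0.001, -0.0, -1.0]]
ft_force: [0.6, 0.2, -0.5]
opening: 0.0494
finger_force: 0.0
```

Emit:
jog_arm(plan="0 0 0 0.002 0 0 0.05; 0 0 0 0.004 0 0 0.05; 0 0 0 0.006 0 0 0.05; 0 0 0 0.006 0 0 0.05; 0 0 0 0.006 0 0 0.05")

```text
t: 11.65
eef_pos: [0.5579, 0.0119, 0.0163]
ee_rot: [[-0.769, 0.64, -0.0], [0.64, 0.769, -0.0], [0.0, -0.0, -1.0]]
ft_force: [0.2, -0.2, -0.3]
opening: 0.0493
finger_force: 0.0
```

```bash
python3 chk.py
```

```text
11.65 [ 0.2073 -0.1985 -0.274 ] [-5.6918 21.5758] 0.016326576076838104 -0.01962905287823702
yellow [355.2348 138.6273] 3577 [ 5.6754 89.5389]
green [298.8719 134.6544] 2873 [-12.4231  90.8286]
edge 285 247 [-22.626  31.429]
edge 320 247 [-5.5619 31.4062]
edge 350 248 [ 9.0769 30.8564]
```

Emit:
jog_arm(plan="0 0 0 0.002 0 0 0.05; 0 0 0 0.004 0 0 0.05; 0 0 0 0.004 0 0 0.05; 0 0 0 0.004 0 0 0.05")

```text
t: 12.08
eef_pos: [0.5548, 0.0146, 0.0164]
ee_rot: [[-0.769, 0.64, -0.0], [0.64, 0.769, -0.0], [0.0, -0.0, -1.0]]
ft_force: [0.5, 0.1, -0.2]
opening: 0.0496
finger_force: 0.0
```

```bash
python3 chk.py
```

```text
12.0833 [ 0.5335  0.1136 -0.2492] [-5.5941 25.6651] 0.016383074806602064 -0.008481080821894693
yellow [355.1373 138.347 ] 3562 [ 5.7243 93.7182]
green [298.8356 134.9702] 2883 [-12.3621  94.8152]
edge 285 247 [-22.5379  35.4921]
edge 320 247 [-5.4681 35.4717]
edge 350 247 [ 9.1638 35.4543]
```

Emit:
jog_arm(plan="0 0 0 0.001 0 0 0.05; 0 0 0 0.002 0 0 0.05; 0 0 0 0.003 0 0 0.05; 0 0 0 0.003 0 0 0.05")

```text
t: 12.52
eef_pos: [0.5525, 0.0164, 0.0164]
ee_rot: [[-0.769, 0.64, -0.0], [0.64, 0.769, -0.0], [-0.0, -0.0, -1.0]]
ft_force: [0.3, 0.1, 0.3]
opening: 0.0497
finger_force: 0.2
```

Emit:
jog_arm(plan="0 0 0 0.001 0 0 0.05; 0 0 0 0.002 0 0 0.05; 0 0 0 0.002 0 0 0.05")

```text
t: 12.77
eef_pos: [0.552, 0.0172, 0.0166]
ee_rot: [[-0.768, 0.64, 0.002], [0.64, 0.768, -0.001], [-0.002, 0.001, -1.0]]
ft_force: [4.7, -3.8, -2.1]
opening: 0.0493
finger_force: 3.2
```

```bash
python3 chk.py
```

```text
12.7667 [ 4.7348 -3.7692 -2.0549] [-5.3742 29.4769] 0.016638874767711746 -0.022027898767497334
yellow [354.9198 138.7013] 3565 [ 5.8564 97.5275]
green [298.647  135.2833] 2912 [-12.2435  98.6456]
edge 285 248 [-22.368   38.7126]
edge 320 248 [-5.2599 38.6821]
edge 350 248 [ 9.4071 38.6559]
```

Emit:
jog_arm(plan="0 0 0 0.001 0 0 0.05; 0 0 0 0.002 0 0 0.05; 0 0 0 0.002 0 0 0.05")

```text
t: 13.12
eef_pos: [0.552, 0.0172, 0.0171]
ee_rot: [[-0.768, 0.641, 0.005], [0.641, 0.768, -0.002], [-0.005, 0.002, -1.0]]
ft_force: [10.6, -10.0, -2.8]
opening: 0.0492
finger_force: 7.4
```

```bash
python3 chk.py; ls -t pics|head -1
```

```text
13.1167 [10.5885 -9.9874 -2.775 ] [-5.3966 29.497 ] 0.01708624305846555 -0.07010502768872584
yellow [354.8821 139.1879] 3528 [ 5.8515 97.5352]
green [298.5999 135.2939] 2919 [-12.2932  98.8264]
edge 285 248 [-22.4406  38.6141]
edge 320 248 [-5.2896 38.5618]
edge 350 248 [ 9.4169 38.517 ]
c_13.12.png
```

The push has hit a hard stop, with force rising and no motion, at the expected depth. I'll back off and check.

Emit:
jog_arm(plan="0 0 0 -0.006 0 0 0.05; 0 0 0 -0.02 0 0 0.05; 0 0 0 -0.05 0 0 0.05; 0 0 0 -0.085 0 0 0.05; 0 0 0 -0.12 0 0 0.05; 0 0 0 -0.15 0 -0.03 0.05; 0 0 0 -0.17 0 -0.07 0.05; 0 0 0 -0.17 0 -0.11 0.05")

```text
t: 13.88
eef_pos: [0.6812, -0.0939, 0.1246]
ee_rot: [[-0.767, 0.642, -0.002], [0.642, 0.767, -0.002], [0.0, -0.003, -1.0]]
ft_force: [-0.5, 0.4, 0.4]
opening: 0.0498
finger_force: 0.0
```

Emit:
jog_arm(plan="0 0 0 0 0 -0.04 0.05; 0 0 0 0 0 -0.08 0.05; 0 0 0 0 0 -0.10 0.05; 0 0 0 0 0 -0.10 0.05")

```text
t: 14.22
eef_pos: [0.6825, -0.091, 0.2302]
ee_rot: [[-0.768, 0.64, 0.007], [0.64, 0.768, -0.0], [-0.005, 0.004, -1.0]]
ft_force: [1.0, 0.1, -0.6]
opening: 0.049
finger_force: 0.0
```

```bash
python3 - <<'E'
from h import *
s=readout.state();print(s['t'],s['ft_force'])
I=cams.capture("wrist");S=cams.capture("scene")
cv2.imwrite("pics/end.png",np.vstack([cv2.resize(S[100:300,220:480],(390,300)),cv2.resize(I,(480,300))[:,45:435]])[:,:,::-1])
E
```

```text
14.2167 [ 0.9979  0.115  -0.5624]
```

View pics/end.png

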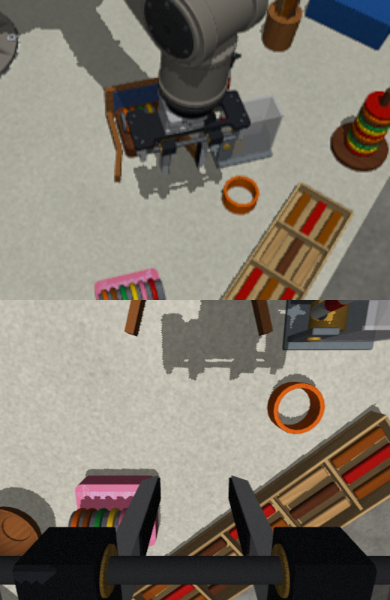

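Emit:
jog_arm(plan="0 0 0 -0.03 -0.03 -0.03 0.05; 0 0 0 -0.06 -0.06 -0.06 0.05; 0 0 0 -0.09 -0.09 -0.08 0.05; 0 0 0 -0.11 -0.12 -0.08 0.05; 0 0 0 -0.11 -0.15 -0.08 0.05; 0 0 0 -0.11 -0.18 -0.08 0.05; 0 0 0 -0.11 -0.20 -0.08 0.05; 0 0 0 -0.11 -0.20 -0.08 0.05")

```text
t: 14.98
eef_pos: [0.6326, -0.3194, 0.3033]
ee_rot: [[-0.764, 0.645, -0.003], [0.645, 0.764, -0.001], [0.002, -0.003, -1.0]]
ft_force: [0.1, 0.7, 0.5]
opening: 0.0496
finger_force: 0.0
```

```bash
python3 - <<'E'
from h import *
s=readout.state();print(s['t'],s['ft_force'],s['eef_pos'])
for n in("top","scene"):
    I=cams.capture(n);C=cam(n);k=proj(C,W(113,0,307)).astype(int);print(n,"knob exp",k)
    for c,A in blobs(red(I),(k[0]-30,k[1]-30,k[0]+30,k[1]+60)):print("red",c,A)
    h=cv2.cvtColor(I,cv2.COLOR_RGB2HSV);e=proj(C,W(-5,90,80)).astype(int)
    for nm,a,b in(("green",45,85),("yellow",24,33)):
        m=((h[...,0]>=a)&(h[...,0]<=b)&(h[...,1]>120)&(h[...,2]>50)).astype(np.uint8)
        for c,A in blobs(m,(e[0]-30,e[1]-30,e[0]+30,e[1]+30)):print(nm,c,A,rot(-Y0)@(plane(C,*c,.08)[:2]-O)*1e3)
    # front edge of the foot, seen against table along station -y
    c=[proj(C,W(x,y,18)) for x,y in((0,30),(0,40))];print("front edge px",c)
    x0,y0,x1,y1=e[0]-50,e[1]-45,e[0]+50,e[1]+45
    m=((h[...,1]>85)&(h[...,0]<22)).astype(np.uint8);
    pr=[(y,int(m[tuple(np.round(proj(C,W(0,y,35))).astype(int)[::-1])])) for y in range(10,70,3)];print(pr)
    if n=="top":
        o=proj(C,W(138,-114,36)).astype(int);m2=((h[...,0]>=5)&(h[...,0]<=14)&(h[...,1]>180)).astype(np.uint8)
        q=np.argwhere(m2[o[1]-20:o[1]+20,o[0]-20:o[0]+20])[:,::-1]+o-20
        T=cv2.cvtColor(cv2.imread("pics/top0.png"),cv2.COLOR_BGR2HSV);m3=((T[...,0]>=5)&(T[...,0]<=14)&(T[...,1]>180)).astype(np.uint8)
        q0=np.argwhere(m3[o[1]-20:o[1]+20,o[0]-20:o[0]+20])[:,::-1]+o-20;print("bangles",q0.mean(0),q.mean(0))
E
```

```text
14.9833 [0.0635 0.7362 0.4915] [ 0.6326 -0.3194  0.3033]
top knob exp [274 160]
red [274.32 159.96] 25
green [294.08 234.44] 25 [-12.8141  91.3915]
yellow [290.   229.55] 20 [ 5.2418 88.7434]
front edge px [array([305.9059, 218.636 ]), array([303.6812, 221.1054])]
[(10, 0), (13, 0), (16, 0), (19, 0), (22, 0), (25, 0), (28, 0), (31, 0), (34, 0), (37, 0), (40, 1), (43, 1), (46, 1), (49, 1), (52, 1), (55, 1), (58, 1), (61, 1), (64, 1), (67, 1)]
bangles [303.2241 153.    ] [301.55 151.05]
scene knob exp [371 139]
red [371.6038 138.3585] 53
green [314.6512 177.4419] 43 [-13.008   77.2352]
yellow [320.2558 176.8605] 43 [ 4.3971 75.1864]
front edge px [array([322.0694, 199.9127]), array([321.2397, 197.3489])]
[(10, 0), (13, 0), (16, 0), (19, 1), (22, 1), (25, 1), (28, 1), (31, 1), (34, 1), (37, 1), (40, 1), (43, 1), (46, 1), (49, 1), (52, 1), (55, 1), (58, 1), (61, 1), (64, 1), (67, 1)]
```

```bash
python3 -c "
from station import r;print(r.close_job())"
```

```text
the job is handed in; nothing more can be done
None
```

The job is handed in at about 15 s. The bar is up at its stop, and the stand measured home against the back board, roughly centred in the bay. The bangles were the only other goods I re-measured (about 6 mm apparent shift), and no verdict came back.

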